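# Clear the brush off the roller track and send a tin of biscuits down

## Robot

A 6-joint arm with a two-finger parallel gripper is mounted at the origin on the work surface. World frame = base frame: x ahead of the robot, y to its left, z up, the work surface at z = 0. Lengths are in m, angles in rad, forces in N, time in s.
With the tool pointing down it reaches from about 0.325 to 0.85 m from the base axis. Payload 15.5 kg.
Tool frame: the origin (TCP) lies at the very end of the fingers, on their centre line; the grasp point (between the pads) lies 19 mm behind it; x points along the fingers, y is the direction in which the jaws open and shut, and the axes are right-handed (so a half turn about x gives the same grasp; the last joint's range is limited). The gripper opens to 91 mm and grips with 3 to 60 N. Pads are 32 mm wide; open, the fingers measure 118 mm over their backs; the gripper's body (76 mm by 178 mm) begins 60 mm behind the grasp point.
Start: joints at [1.119, 0.494, 1.345, -0, 1.302, -0.096], TCP at [0.218, 0.586, 0.214] pointing down, gripper open.
Joint ranges: [-2.91, 2.91], [-0.82, 2.16], [0.22, 2.67], [-1.22, 4.37], [0.12, 2.79], [-3.08, 3.08]. Speed limits (rad/s): [1.89, 1.89, 2.57, 3.01, 3.01, 3.01].

## Interface

Orientations are given as [roll, pitch, yaw] about the fixed x, y, z axes, in that order (R = Rz(yaw) Ry(pitch) Rx(roll)).
In Python, from bench import monitor, grab_frame, camera_model, sign_off, nets gives the robot as it stands.
- The arm moves only by the tool carry_out, never from a script. Its argument "moves" is a list of rows, each a list of 7 numbers: the shift along the tool's x, y, z in units of 30 mm (1.0 is 30 mm), then the turn, a rotation vector about the tool's x, y, z in degrees, then the opening, from 0 (shut) to 1 (fully open). A call has 1 to 5 rows; each row is the pose to reach, as a shift and turn from the pose commanded when the call began, along the tool's axes at that moment; what a row does not reach only later rows make up. A row lasts 1/12 s, in which the tool goes at most 41.7 mm and 7.16 degrees, less where a joint would pass 70% of its speed; a pose out of reach is approached as far as the arm can. A call with a gripper value outside its range is refused whole. The fingers move at their own pace and stop on an object; "force" is the grip in N (left out, the last holds). Time passes only in rows, so rows that repeat a pose let the fingers close. It gives the time, the measured TCP pose, the force and the opening at its end, in the units of the state.
- monitor.observe(): the state, without advancing time (a new reading comes with each control period).
- grab_frame(name): name is "side" or "top"; returns (picture, depth): 400x640x3 uint8, red, green, blue; 400x640 float32, m along the optical axis (not along the pixel's ray), 0 where there is no reading.
- camera_model(name): a dict with "fovy" (degrees; the focal length in pixels is half the picture's height over the tangent of half this angle, whatever the lens; pixels are square), "cx", "cy" (the principal point, pixels), "rvec" (rotation vector, rad) and "tvec" (3), from world to camera coordinates, as OpenCV has them. Camera axes: x right, y down, z forward; pixel columns grow to the right and rows downward; lengths in m; the calibration is good to about 2 mm. A picture is of the moment at which its call begins. camera_model takes no time and is no camera call.
- sign_off(): hands the job in, once; it reports no verdict.
Trained networks look in the newest picture that a camera, given by its name, has taken for a name from the list of things; names that differ only in an ending like _2 or _b are one class to them, and where a whole thing is asked for, a point or a joint stands for the part that bears it (a point fixed in the world has none). Each returns a list of dicts, best first, with "conf" (0 to 1); they miss things now and then, are a little off and sometimes report something else, mostly with a low value. They report only what shows in the picture. A call takes as long as a camera call.
- nets.find_in(target, camera): "position" ([x, y, z] in m, in world coordinates, good to about 4 mm: the middle of the surface that is visible of it).
- nets.cut_out(target, camera): "region" (400x640 bool, what is visible of it).
- nets.landmark_of(target, camera): "position" ([x, y, z] in m, in world coordinates, good to about 4 mm: a listed point, or the origin of a listed thing).
The state is a dict: "time_s": time; "joint_positions": joint angles; "joint_velocities": joint speeds; "joint_torque": joint torques, N m; "position": TCP position; "tcp_rot": TCP orientation; "wrist_force": force on the tool from outside, world axes, zero at the start; "torque": the same for the moment, N m; "width": finger opening in m.
Only numpy, scipy, OpenCV 4.12 (cv2) and the standard library are available. Lean on these libraries where they do the work, as an engineer would, in place of code of your own. Each camera call takes 0.05 s, during which the arm holds its last target. There are 200 camera calls.

## Task

Someone has left the bench brush lying across the roller track. First put the brush away in the tool tray, then set the tin of biscuits upright on the rollers at the high end of the track, lengthwise between the side guides, and let it roll down by itself to the stop. Keep the tin upright throughout and leave the bowl, the jar and the biscuit cutter where they are.

Things in the scene. Friction and masses are not known exactly. Their poses are not given: they have to be found in the camera images.
- brush: wooden bench brush, 280 mm long, lying on its bristles across the track's guides, handle towards the robot. Origin: at the bristle tips, under the balance point; x along the brush, handle to -x; z out of its back. Head block 40 mm wide (y), x = -68 to +102, z = 40 to 60 mm; stiff bristles below it 32 mm wide, 40 high; round handle, 25 mm thick, on to x = -176 mm. 0.16 kg
- brush_head (a point): the middle of the brush's head end: 102 mm along +x of the brush, 50 mm above the bristle tips
- brush_end (a point): the end of the brush's handle: 176 mm along -x of the brush, 50 mm above the bristle tips
- tin: closed rectangular biscuit tin of bare metal with a paper band, 60 mm wide (x), 110 mm long (y), 100 mm high, about 0.4 kg; its lid, 62 by 112 mm, fixed, is the top 22 mm. Origin: centre of the underside. Stands upright on the bench at the start, to the left of the robot.
- track: gravity roller track fixed to the bench, 540 mm long, 114 wide. Origin: on the bench under its middle; y along the lane to the open high end, x across, z vertical. Free rollers of 22 mm every 30 mm; their tops lie 88 mm above the bench at the middle, rising 0.08 rad (4.6 degrees) towards +y. Lane 84 mm wide between the side guides, which stand 20 mm above the roller tops.
- track_load (a point): point on the roller tops in mid lane, 170 mm uphill of the track's middle: a good place for the middle of the tin's underside. A tin let go there rolls off at once and reaches the stop some 2 to 4 s later
- track_stop (a point): point on the roller tops in mid lane at the low end, at the face of the rubber bumper (the stop, 35 mm high); a tin fully home has the centre of its underside 55 mm uphill of it
- tray: low open tool tray, fixed to the bench, 150 mm (x) by 370 mm (y), 28 mm high, walls and floor 4 mm thick, empty. Origin: centre of its underside; long side along its y
- bowl: steel bowl, 150 mm across and 65 mm high, on the bench to the left of the track; leave alone. Origin: centre of its underside
- jar: white jar with a steel lid, 68 mm across and 110 mm high, on the bench to the right of the robot; leave alone. Origin: centre of its underside
- cutter: round steel biscuit cutter (an open ring), 60 mm across, 35 mm high, on the bench to the left, between tin and bowl; leave alone. Origin: centre of its underside

How it is judged:
By the outcome, as a careful person would: the job done as asked, in the order asked, and still so for the second after the job is handed in, with the robot touching nothing.
It also fails if it takes over 54 s, if anything falls off the work surface, if the arm or the gripper's body presses on something with over 40 N, if the wrist force passes 120 N, or if a joint passes its speed limit or range.

## Working session

There is one attempt and no reset: what is moved stays moved. The work goes in short steps, Python scripts to look and compute and a tool call to move; the robot and the scene stay as the last step left them, time stands still between calls to the robot, and variables do not carry over. Pictures are saved under pics/ and viewed, about 8 in all and at most 12, crops included, and the job is handed in when it is done.

Besides the shell and the picture viewer there is one more tool, called as name([rows], argument=value, ...), one row to a line, values as JSON. carry_out: Moves the arm, as the interface text tells. Its arguments: {"type":"object","properties":{"moves":{"type":"array","items":{"type":"array","items":{"type":"number"}}},"force":{"type":"number"}},"required":["moves"]}

```bash
ls; mkdir -p pics; cat > h.py <<'E'
import numpy as np, cv2
from bench import monitor, grab_frame, camera_model, sign_off, nets
from scipy.spatial.transform import Rotation as R
def cam(n):
    m=camera_model(n); f=200/np.tan(np.radians(m["fovy"])/2)
    return f,m["cx"],m["cy"],cv2.Rodrigues(np.array(m["rvec"],float))[0],np.array(m["tvec"],float)
def cloud(n,d):
    f,cx,cy,Rm,t=cam(n); v,u=np.mgrid[0:400,0:640]
    p=np.stack([(u-cx)/f*d,(v-cy)/f*d,d],-1); return (p-t)@Rm
def proj(n,P):
    f,cx,cy,Rm,t=cam(n); c=Rm@np.array(P)+t; return c[:2]/c[2]*f+[cx,cy]
def save(n,name,rgb): cv2.imwrite(f"pics/{name}.png",rgb[:,:,::-1])
def st():
    s=monitor.observe(); return s
E
python3 - <<'E'
from h import *
s=st(); print({k:np.round(v,3) for k,v in s.items()})
ims=[]
for c in("top","side"):
    rgb,d=grab_frame(c); save(c,c+"0",rgb); print(c,camera_model(c))
    for t in ["brush","brush_head","brush_end","tin","track","track_load","track_stop","tray","bowl","jar","cutter"]:
        for r in nets.landmark_of(t,c)[:2]: print(t,np.round(r["position"],3),round(r["conf"],2))
print(st()["time_s"])
E
```

```text
pics
{'time_s': np.float64(0.0), 'joint_positions': array([ 1.118,  0.494,  1.346,  0.   ,  1.302, -0.096]), 'joint_velocities': array([ 0.002, -0.001,  0.001,  0.   ,  0.   , -0.   ]), 'joint_torque': array([-5.0000e-03, -8.7881e+01, -3.8185e+01,  7.0000e-02,  5.3000e-02,
       -0.0000e+00]), 'position': array([0.218, 0.585, 0.213]), 'tcp_rot': array([-1.67 ,  1.57 , -2.027]), 'wrist_force': array([ 0.039,  0.513, -0.668]), 'torque': array([-0.071, -0.006, -0.036]), 'width': np.float64(0.091)}
top {'fovy': 53.883477327345574, 'cx': 317.0872028878309, 'cy': 201.79562077349493, 'rvec': array([ 2.1398492 , -2.12267657,  0.16261419]), 'tvec': array([0.00787965, 0.58012077, 1.44075987])}
brush [ 0.644 -0.146  0.103] 0.96
brush [0.652 0.05  0.101] 0.63
brush_head [ 0.737 -0.177  0.153] 0.86
brush_end [ 0.471 -0.094  0.16 ] 0.67
brush_end [ 0.432 -0.105 -0.001] 0.52
tin [ 0.423  0.307 -0.004] 0.97
tin [ 0.472 -0.091  0.162] 0.73
track [ 0.636 -0.113  0.   ] 0.67
track_load [0.654 0.055 0.101] 0.76
track_stop [ 0.606 -0.363  0.068] 0.94
tray [ 0.432 -0.104  0.004] 0.96
bowl [0.681 0.353 0.002] 0.83
jar [ 0.356 -0.465  0.002] 0.94
cutter [ 0.551  0.472 -0.001] 0.47
side {'fovy': 44.47092079432223, 'cx': 323.4565843545252, 'cy': 196.37255062201783, 'rvec': array([ 2.40585821, -0.46947026,  0.18107435]), 'tvec': array([-0.49266945,  0.23711058,  1.56909294])}
brush [ 0.639 -0.148  0.106] 0.75
brush_head [ 0.734 -0.18   0.155] 0.56
brush_head [ 0.435 -0.105 -0.002] 0.27
brush_end [ 0.473 -0.091  0.159] 0.66
tin [0.428 0.304 0.001] 0.62
track [ 0.636 -0.112 -0.   ] 0.61
track_load [0.653 0.053 0.105] 0.76
track_load [0.557 0.468 0.002] 0.21
track_stop [ 0.609 -0.362  0.068] 0.77
track_stop [ 0.427  0.305 -0.002] 0.67
tray [ 0.436 -0.104 -0.001] 0.73
bowl [0.653 0.053 0.104] 0.71
bowl [ 0.428  0.303 -0.   ] 0.7
jar [ 0.361 -0.463  0.001] 0.73
cutter [0.553 0.468 0.002] 0.46
1.2
```

View pics/top0.png

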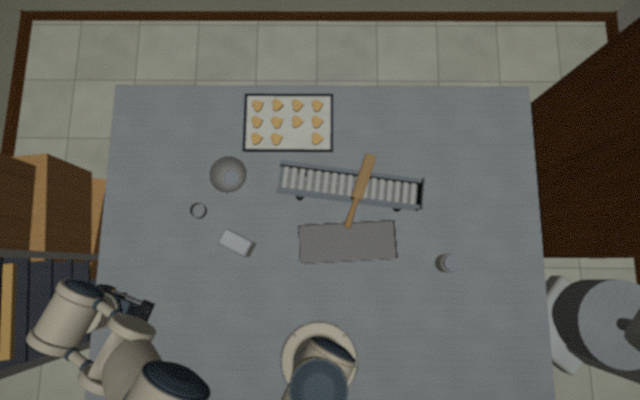

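View pics/side0.png

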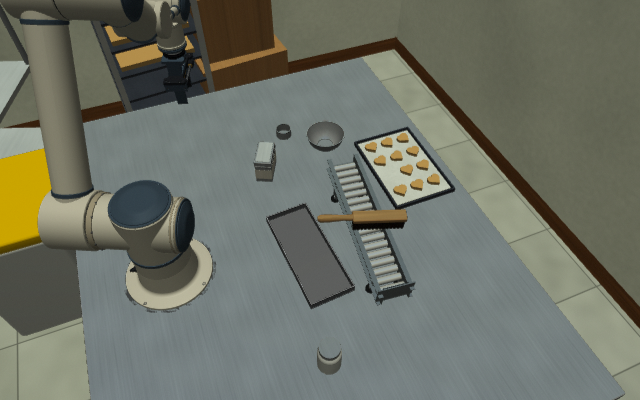

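```bash
python3 - <<'E'
from h import *
rgb,d=grab_frame("top"); P=cloud("top",d)
np.savez("top0.npz",P=P,d=d,rgb=rgb)
def rect(m,name):
    q=P[m&(d>0)]; 
    r=cv2.minAreaRect(q[:,:2].astype(np.float32)); print(name,len(q),"c",np.round(r[0],3),"size",np.round(r[1],3),"ang",round(r[2],1),"z med",np.round(np.median(q[:,2]),3),"mean",np.round(q.mean(0),3))
for t,lo,hi in [("tin",.09,.115),("tray",.015,.05),("brush",.12,.18),("track",.06,.125),("jar",.1,.12),("bowl",.0,.1),("cutter",.02,.1)]:
    r=nets.cut_out(t,"top")
    if not r: print(t,"none"); continue
    print(t,r[0]["conf"]); m=r[0]["region"]
    m=cv2.erode(m.astype(np.uint8),np.ones((2,2)))>0 if t!="tray" else m
    rect(m&(P[...,2]>lo)&(P[...,2]<hi),t)
E
```

```text
tin 0.58
tin 503 c [0.424 0.304] size [0.111 0.061] ang 64.4 z med 0.103 mean [0.423 0.303 0.102]
tray 0.77
tray 339 c [ 0.435 -0.104] size [0.15 0.37] ang 3.5 z med 0.028 mean [ 0.438 -0.114  0.028]
brush 0.95
brush 605 c [ 0.603 -0.136] size [0.036 0.271] ang 70.2 z med 0.166 mean [ 0.618 -0.142  0.166]
track 0.68
track 3008 c [ 0.634 -0.116] size [0.535 0.112] ang 83.7 z med 0.094 mean [ 0.635 -0.117  0.093]
jar 0.82
jar 218 c [ 0.357 -0.466] size [0.052 0.057] ang 0.3 z med 0.111 mean [ 0.356 -0.464  0.11 ]
bowl 0.86
bowl 1073 c [0.682 0.349] size [0.142 0.14 ] ang 4.3 z med 0.025 mean [0.69  0.357 0.028]
cutter 0.54
cutter 3 c [0.563 0.458] size [0.05  0.015] ang 52.5 z med 0.024 mean [0.558 0.456 0.026]
```

Top view: the tin is at about (237,242), the brush runs from (349,225) to (370,155) across the track, and the tray is at (348,242). The side view agrees, and the nets and depth match the given sizes. Next is a planner that turns targets into moves.

```bash
cat >> h.py <<'E'
def Rt(a,tilt=0,tax=0):
    "tool down, jaws (tool y) along angle a deg; then tilt (deg) about horizontal axis at angle tax deg"
    x=np.array([0,0,-1.]); y=np.array([np.cos(np.radians(a)),np.sin(np.radians(a)),0]); 
    M=R.from_matrix(np.column_stack([x,y,np.cross(x,y)]))
    return R.from_rotvec(np.radians(tilt)*np.array([np.cos(np.radians(tax)),np.sin(np.radians(tax)),0]))*M
def go(p,a,tilt=0,tax=0,start=None):
    s=st(); p0,R0=(np.array(s["position"]),R.from_euler("xyz",s["tcp_rot"])) if start is None else start
    T=Rt(a,tilt,tax)
    if start is None:
        y=R0.apply([0,1,0]); print("t",round(float(s["time_s"]),2),"TCP",np.round(p0,4),"jaw ang",round(float(np.degrees(np.arctan2(y[1],y[0]))),1),"j",np.round(s["joint_positions"],2),"w",round(float(s["width"]),4),"F",np.round(s["wrist_force"],1))
    sh=R0.inv().apply(np.array(p)-p0)/.03; rv=np.degrees((R0.inv()*T).as_rotvec())
    print("-> ",np.round(sh,2),np.round(rv,1),"rows",round(max(np.linalg.norm(sh)*30/41.7,np.linalg.norm(rv)/7.16),1))
    return np.array(p),T
E
python3 - <<'E'
from h import *
go([.642,-.147,.24],71); go([.642,-.147,.24],-109)
E
```

```text
t 1.6 TCP [0.2183 0.5856 0.2139] jaw ang 69.6 j [ 1.12  0.49  1.35  0.    1.3  -0.1 ] w 0.0911 F [ 0.1 -0.8  0.3]
->  [ -0.87 -17.95  21.76] [-1.4 -0.   0. ] rows 20.3
t 1.6 TCP [0.2183 0.5856 0.2139] jaw ang 69.6 j [ 1.12  0.49  1.35  0.    1.3  -0.1 ] w 0.0911 F [ 0.1 -0.8  0.3]
->  [ -0.87 -17.95  21.76] [178.6   0.    0. ] rows 24.9
```

carry_out([
  [-0.87,-17.95,21.76,-1.4,0,0,1],
  [-0.87,-17.95,21.76,-1.4,0,0,1],
  [-0.87,-17.95,21.76,-1.4,0,0,1],
  [-0.87,-17.95,21.76,-1.4,0,0,1],
  [-0.87,-17.95,21.76,-1.4,0,0,1],
])

```text
time_s: 2.02
position: [0.323, 0.4037, 0.2205]
tcp_rot: [1.011, 1.57, 0.679]
wrist_force: [0.8, 0.8, 0.4]
width: 0.0911
```

carry_out([
  [-0.65,-13.5,16.4,0,0,0,1],
  [-0.65,-13.5,16.4,0,0,0,1],
  [-0.65,-13.5,16.4,0,0,0,1],
  [-0.65,-13.5,16.4,0,0,0,1],
  [-0.65,-13.5,16.4,0,0,0,1],
])

```text
time_s: 2.43
position: [0.432, 0.2259, 0.227]
tcp_rot: [0.692, 1.57, 0.359]
wrist_force: [1.7, 0.7, 0.3]
width: 0.0913
```

carry_out([
  [-0.44,-9.1,11.0,0,0,0,1],
  [-0.44,-9.1,11.0,0,0,0,1],
  [-0.44,-9.1,11.0,0,0,0,1],
  [-0.44,-9.1,11.0,0,0,0,1],
  [-0.44,-9.1,11.0,0,0,0,1],
])

```text
time_s: 2.85
position: [0.5404, 0.0479, 0.2334]
tcp_rot: [0.462, 1.57, 0.13]
wrist_force: [1.1, 1.3, 0.7]
width: 0.0912
```

carry_out([
  [-0.22,-4.7,5.6,0,0,0,1],
  [-0.22,-4.7,5.6,0,0,0,1],
  [-0.22,-4.7,5.6,0,0,0,1],
  [-0.22,-4.7,5.6,0,0,0,1],
  [-0.22,-4.7,5.6,0,0,0,1],
])

```text
time_s: 3.27
position: [0.6475, -0.1307, 0.2395]
tcp_rot: [0.477, 1.571, 0.145]
wrist_force: [1.2, 0.6, 0.3]
width: 0.0915
```

```bash
python3 - <<'E'
from h import *
go([.642,-.147,.24],71); go([.642,-.147,.137],71)
for c in("top","side"):
    rgb,d=grab_frame(c)
    save(c,c+"1",rgb)
    r=nets.cut_out("brush",c)
    P=cloud(c,d); m=r[0]["region"]&(P[...,2]>.13)&(P[...,2]<.175)
    q=P[m]; b=cv2.minAreaRect(q[:,:2].astype(np.float32)); print(c,r[0]["conf"],len(q),np.round(b[0],3),np.round(b[1],3),b[2])
    dirv=np.array([np.cos(np.radians(-19)),np.sin(np.radians(-19))]); n=np.array([-dirv[1],dirv[0]])
    o=np.array([.642,-.147]); a=(q[:,:2]-o)@dirv; w=(q[:,:2]-o)@n
    for lo in range(-180,110,30):
        k=(a>lo/1e3)&(a<lo/1e3+.03)
        if k.sum()>5: print(lo,k.sum(),np.round(np.percentile(w[k],[3,50,97]),4),np.round(np.median(q[k,2]),3))
    print(np.round([a.min(),a.max()],3))
E
```

```text
t 3.27 TCP [ 0.6475 -0.1307  0.2395] jaw ang 70.9 j [-0.29  0.52  1.22  0.    1.4  -1.53] w 0.0915 F [1.2 0.6 0.3]
->  [-0.02 -0.57  0.01] [-0.1  0.  -0. ] rows 0.4
t 3.27 TCP [ 0.6475 -0.1307  0.2395] jaw ang 70.9 j [-0.29  0.52  1.22  0.    1.4  -1.53] w 0.0915 F [1.2 0.6 0.3]
->  [ 3.42 -0.57  0.01] [-0.1  0.  -0. ] rows 2.5
top 0.53 172 [ 0.632 -0.145] [0.04  0.067] 71.9914779663086
-60 40 [-0.0183  0.0007  0.0175] 0.167
-30 97 [-0.0197 -0.0007  0.0179] 0.166
0 35 [-0.0193 -0.0039  0.017 ] 0.166
[-0.044  0.024]
side 0.75 1019 [ 0.601 -0.141] [0.046 0.277] 71.37410736083984
-180 69 [-0.0203 -0.0121 -0.0009] 0.165
-150 72 [-0.0183 -0.0124  0.0012] 0.165
-120 57 [-0.017  -0.011  -0.0008] 0.165
-90 92 [-0.025  -0.0109  0.0073] 0.162
-60 137 [-0.0257 -0.0142  0.012 ] 0.164
-30 143 [-0.0261 -0.0161  0.0101] 0.163
0 140 [-0.0257 -0.0132  0.0114] 0.162
30 136 [-0.0262 -0.0138  0.0125] 0.162
60 141 [-0.0258 -0.0153  0.0106] 0.161
90 32 [-0.0236 -0.0086  0.0112] 0.162
[-0.179  0.098]
```

carry_out([
  [0,-0.57,0,0,0,0,1],
  [1.2,-0.57,0,0,0,0,1],
  [2.4,-0.57,0,0,0,0,1],
  [3.4,-0.57,0,0,0,0,1],
  [3.4,-0.57,0,0,0,0,1],
])

```text
time_s: 3.88
position: [0.6375, -0.1425, 0.132]
tcp_rot: [-3.14, 1.562, 2.812]
wrist_force: [-1.9, 1.3, -1.0]
width: 0.0915
```

carry_out([
  [0,0,0,0,0,0,0.3],
  [0,0,0,0,0,0,0.3],
  [0,0,0,0,0,0,0.3],
  [0,0,0,0,0,0,0.3],
  [0,0,0,0,0,0,0.3],
], force=25)

```text
time_s: 4.3
position: [0.6419, -0.1448, 0.1389]
tcp_rot: [0.03, 1.569, -0.302]
wrist_force: [-0.5, -0.6, 0.6]
width: 0.0609
```

carry_out([
  [0,0,0,0,0,0,0.2],
  [0,0,0,0,0,0,0.2],
  [0,0,0,0,0,0,0.2],
  [0,0,0,0,0,0,0.2],
  [0,0,0,0,0,0,0.2],
], force=25)

```text
time_s: 4.72
position: [0.6413, -0.1449, 0.1376]
tcp_rot: [-0.447, 1.571, -0.78]
wrist_force: [-0.8, -1.5, 4.0]
width: 0.0398
```

```bash
python3 - <<'E'
from h import *
s=st();a=go([.642,-.146,.23],71); b=go([.437,-.141,.23],3.5,start=a); go([.437,-.141,.045],3.5,start=b)
E
```

```text
t 4.72 TCP [ 0.6413 -0.1449  0.1376] jaw ang 71.0 j [-0.31  0.61  1.35 -0.    1.18 -1.55] w 0.0398 F [-0.8 -1.5  4. ]
->  [-3.08 -0.03  0.04] [-0.  0.  0.] rows 2.2
->  [ 0.   -2.07 -6.52] [67.5  0.   0. ] rows 9.4
->  [ 6.17  0.   -0.  ] [0. 0. 0.] rows 4.4
```

carry_out([
  [-0.8,0,0,0,0,0,0.2],
  [-1.6,0,0,0,0,0,0.2],
  [-2.4,0,0,0,0,0,0.2],
  [-3.1,0,0,0,0,0,0.2],
  [-3.1,0,0,0,0,0,0.2],
])

```text
time_s: 5.13
position: [0.6429, -0.1452, 0.2347]
tcp_rot: [0.036, 1.565, -0.296]
wrist_force: [0.2, -0.3, -1.1]
width: 0.0399
```

carry_out([
  [0,-0.2,-0.65,6.8,0,0,0.2],
  [0,-0.4,-1.3,13.5,0,0,0.2],
  [0,-0.6,-1.95,20.3,0,0,0.2],
  [0,-0.8,-2.6,27,0,0,0.2],
  [0,-1.0,-3.25,33.8,0,0,0.2],
])

```text
time_s: 5.55
position: [0.5379, -0.141, 0.2295]
tcp_rot: [-2.634, 1.57, 2.721]
wrist_force: [0.7, 0.5, -1.0]
width: 0.0398
```

```bash
python3 - <<'E'
from h import *
a=go([.437,-.141,.23],3.5)
E
```

```text
t 5.55 TCP [ 0.5379 -0.141   0.2295] jaw ang 36.8 j [-0.36  0.38  1.5   0.    1.27 -1.01] w 0.0398 F [ 0.7  0.5 -1. ]
->  [-0.01 -2.69 -2.02] [33.3 -0.   0.1] rows 4.7
```

carry_out([
  [0,-0.55,-0.4,6.8,0,0,0.2],
  [0,-1.1,-0.8,13.4,0,0,0.2],
  [0,-1.6,-1.2,20,0,0,0.2],
  [0,-2.15,-1.6,26.6,0,0,0.2],
  [0,-2.7,-2.0,33.3,0,0,0.2],
])

```text
time_s: 5.97
position: [0.4371, -0.1421, 0.2297]
tcp_rot: [-2.104, 1.57, 2.67]
wrist_force: [-0.8, -0.7, -1.1]
width: 0.04
```

carry_out([
  [1,0,0,0,0,0,0.2],
  [2,0,0,0,0,0,0.2],
  [3,0,0,0,0,0,0.2],
  [4,0,0,0,0,0,0.2],
  [4,0,0,0,0,0,0.2],
])

```text
time_s: 6.38
position: [0.4356, -0.1411, 0.1061]
tcp_rot: [-2.087, 1.563, 2.692]
wrist_force: [-1.6, 1.2, -2.1]
width: 0.0399
```

```bash
python3 - <<'E'
from h import *
a=go([.437,-.141,.037],3.5)
rgb,d=grab_frame("side"); save("side","side2",cv2.resize(rgb[150:350,200:480],None,fx=2.5,fy=2.5))
for t in("brush_head","brush_end"):
    for r in nets.landmark_of(t,"side")[:2]: print(t,np.round(r["position"],3),round(r["conf"],2))
E
```

```text
t 6.38 TCP [ 0.4356 -0.1411  0.1061] jaw ang 3.8 j [-0.44  0.42  1.87  0.    0.86 -0.51] w 0.0399 F [-1.6  1.2 -2.1]
->  [2.3  0.06 0.01] [ 0.3 -0.2  0.4] rows 1.7
brush_head [ 0.443 -0.242  0.123] 0.93
brush_end [0.427 0.038 0.127] 0.8
```

View pics/side2.png

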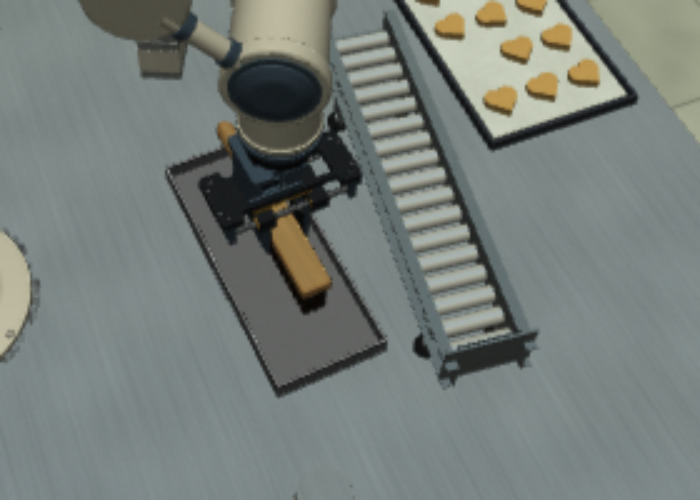

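The crop shows the brush gripped level over the middle of the tray: head at (305,285), handle end at (222,130). The nets put its ends at y = -0.242 and 0.038, inside the tray. Lowering and releasing.

carry_out([
  [0.9,0.03,0,0,0,0,0.2],
  [1.6,0.05,0,0,0,0,0.2],
  [2.1,0.05,0,0,0,0,0.2],
  [2.33,0.05,0,0,0,0,0.2],
  [2.33,0.05,0,0,0,0,0.2],
])

```text
time_s: 6.95
position: [0.4403, -0.1424, 0.0407]
tcp_rot: [0.899, 1.571, -0.604]
wrist_force: [-1.2, -0.3, -0.9]
width: 0.0401
```

carry_out([
  [0,0,0,0,0,0,0.2],
  [0,0,0,0,0,0,0.75],
  [0,0,0,0,0,0,0.75],
  [0,0,0,0,0,0,0.75],
  [0,0,0,0,0,0,0.75],
])

```text
time_s: 7.37
position: [0.4403, -0.1425, 0.0411]
tcp_rot: [1.055, 1.57, -0.449]
wrist_force: [0.9, -0.3, 0.2]
width: 0.0638
```

carry_out([
  [-0.5,0,0,0,0,0,0.8],
  [-1.5,0,0,0,0,0,0.8],
  [-2.8,0,0,0,0,0,1],
  [-4,0,0,0,0,0,1],
  [-5.2,0,0,0,0,0,1],
])

```text
time_s: 7.78
position: [0.4395, -0.1421, 0.1986]
tcp_rot: [1.17, 1.571, -0.333]
wrist_force: [1.8, -0.1, -0.6]
width: 0.0896
```

```bash
python3 - <<'E'
from h import *
a=go([.424,.304,.23],-25.6)
rgb,d=grab_frame("side"); save("side","side3",cv2.resize(rgb[100:350,200:480],None,fx=2.4,fy=2.4))
for t in("brush_head","brush_end"):
    for r in nets.landmark_of(t,"side")[:1]: print(t,np.round(r["position"],3),round(r["conf"],2))
E
```

```text
t 7.78 TCP [ 0.4395 -0.1421  0.1986] jaw ang 3.9 j [-0.44  0.28  1.75  0.    1.1  -0.51] w 0.0896 F [ 1.8 -0.1 -0.6]
->  [ -1.05   0.48 -14.87] [29.5  0.  -0. ] rows 10.7
brush_head [ 0.445 -0.243  0.054] 0.61
```

View pics/side3.png

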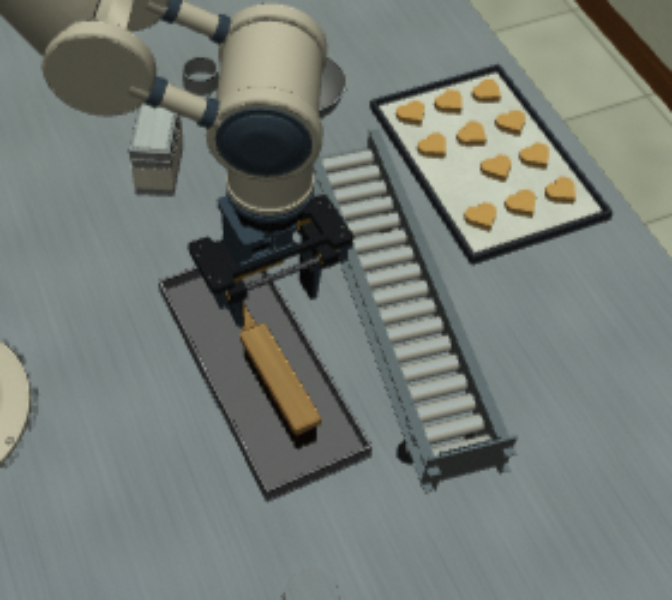

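The brush now stands on its bristles in the tray, head at (300,430), and nothing else has been disturbed. On to the tin at (155,150).

carry_out([
  [-1.05,0.48,-14.9,29.5,0,0,1],
  [-1.05,0.48,-14.9,29.5,0,0,1],
  [-1.05,0.48,-14.9,29.5,0,0,1],
  [-1.05,0.48,-14.9,29.5,0,0,1],
  [-1.05,0.48,-14.9,29.5,0,0,1],
])

```text
time_s: 8.35
position: [0.434, 0.032, 0.2079]
tcp_rot: [-1.109, 1.569, -3.121]
wrist_force: [1.6, -0.1, 0.1]
width: 0.0908
```

```bash
python3 - <<'E'
from h import *
a=go([.424,.304,.23],-25.6)
E
```

```text
t 8.35 TCP [0.434  0.032  0.2079] jaw ang -25.3 j [-0.06  0.24  1.79 -0.    1.11  0.38] w 0.0908 F [ 1.6 -0.1  0.1]
->  [-0.74 -4.17 -8.06] [0.3 0.  0.1] rows 6.5
```

carry_out([
  [-0.7,-4.15,-8.1,0.3,0,0,1],
  [-0.7,-4.15,-8.1,0.3,0,0,1],
  [-0.7,-4.15,-8.1,0.3,0,0,1],
  [-0.7,-4.15,-8.1,0.3,0,0,1],
  [-0.7,-4.15,-8.1,0.3,0,0,1],
])

```text
time_s: 8.77
position: [0.4258, 0.2402, 0.2238]
tcp_rot: [-0.695, 1.569, -2.705]
wrist_force: [1.9, -0.4, 0.7]
width: 0.0912
```

```bash
python3 - <<'E'
from h import *
a=go([.424,.304,.20],-25.6)
E
```

```text
t 8.77 TCP [0.4258 0.2402 0.2238] jaw ang -25.2 j [ 0.39  0.29  1.66 -0.    1.19  0.83] w 0.0912 F [ 1.9 -0.4  0.7]
->  [ 0.79 -0.96 -1.9 ] [0.4 0.1 0.1] rows 1.6
```

carry_out([
  [0.4,-0.95,-1.9,0.3,0,0,1],
  [0.8,-0.95,-1.9,0.3,0,0,1],
  [0.8,-0.95,-1.9,0.3,0,0,1],
  [0.8,-0.95,-1.9,0.3,0,0,1],
])

```text
time_s: 9.1
position: [0.4241, 0.3025, 0.1989]
tcp_rot: [-0.592, 1.567, -2.606]
wrist_force: [-0.2, 0.1, -0.0]
width: 0.0912
```

```bash
python3 - <<'E'
from h import *
a=go([.424,.304,.067],-25.6)
rgb,d=grab_frame("side"); save("side","side4",cv2.resize(rgb[60:220,180:380],None,fx=3.5,fy=3.5))
r=nets.cut_out("tin","side")
if r:
    P=cloud("side",d); m=r[0]["region"]&(P[...,2]>.093)&(P[...,2]<.11); q=P[m][:,:2].astype(np.float32); print(r[0]["conf"],len(q),cv2.minAreaRect(q))
E
```

```text
t 9.1 TCP [0.4241 0.3025 0.1989] jaw ang -25.4 j [ 0.5   0.37  1.62 -0.    1.16  0.95] w 0.0912 F [-0.2  0.1 -0. ]
->  [ 4.4  -0.02 -0.06] [0.2 0.2 0.1] rows 3.2
0.59 374 ((0.4206881523132324, 0.30059725046157837), (0.11930913478136063, 0.06274143606424332), 63.76510238647461)
```

View pics/side4.png

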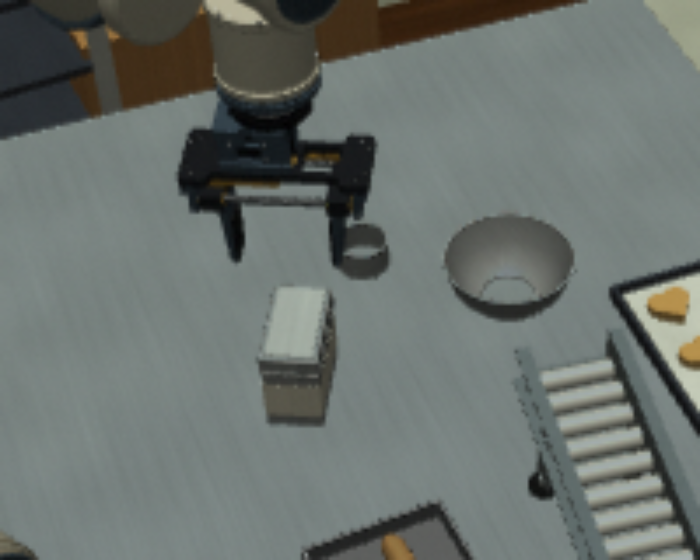

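The gripper is straight above the tin (lid at (300,325)), with its jaws across the 60 mm width. Descending and gripping.

carry_out([
  [1.2,0,0,0,0,0,1],
  [2.4,0,0,0,0,0,1],
  [3.5,0,0,0,0,0,1],
  [4.1,0,0,0,0,0,1],
  [4.4,0,0,0,0,0,1],
])

```text
time_s: 9.62
position: [0.4247, 0.3002, 0.0667]
tcp_rot: [-0.593, 1.568, -2.611]
wrist_force: [-0.8, 0.6, -0.0]
width: 0.0913
```

carry_out([
  [0,0,0,0,0,0,1],
  [0,0,0,0,0,0,0.5],
  [0,0,0,0,0,0,0.5],
  [0,0,0,0,0,0,0.5],
  [0,0,0,0,0,0,0.5],
], force=40)

```text
time_s: 10.03
position: [0.426, 0.3024, 0.0698]
tcp_rot: [2.573, 1.569, 0.557]
wrist_force: [-3.5, 2.1, 3.1]
width: 0.0673
```

carry_out([
  [0,0,0,0,0,0,0.5],
  [0,0,0,0,0,0,0.5],
  [0,0,0,0,0,0,0.5],
  [0,0,0,0,0,0,0.5],
])

```text
time_s: 10.37
position: [0.4255, 0.3024, 0.0695]
tcp_rot: [2.691, 1.57, 0.675]
wrist_force: [-4.2, 0.4, 10.0]
width: 0.0618
```

```bash
python3 - <<'E'
from h import *
a=go([.424,.304,.24],-25.6); go([.654,.054,.24],-6.2,start=a)
# track line
z=np.load("top0.npz"); print(np.degrees(np.arctan2(.417,.045)))
E
```

```text
t 10.37 TCP [0.4255 0.3024 0.0695] jaw ang -25.5 j [0.5  0.55 1.75 0.   0.84 0.95] w 0.0618 F [-4.2  0.4 10. ]
->  [-5.68 -0.07 -0.03] [ 0.1 -0.  -0. ] rows 4.1
->  [ 0.   10.51  4.2 ] [-19.4   0.    0. ] rows 8.1
83.84083697085693
```

carry_out([
  [-1,0,0,0,0,0,0.5],
  [-2.2,0,0,0,0,0,0.5],
  [-3.4,0,0,0,0,0,0.5],
  [-4.6,0,0,0,0,0,0.5],
  [-5.6,0,0,0,0,0,0.5],
])

```text
time_s: 10.78
position: [0.4253, 0.302, 0.2393]
tcp_rot: [2.386, 1.57, 0.37]
wrist_force: [1.1, 0.9, -4.8]
width: 0.0623
```

carry_out([
  [0,0.8,0.3,-2,0,0,0.5],
  [0,1.8,0.7,-4,0,0,0.5],
  [0,2.9,1.1,-6,0,0,0.5],
  [0,4.0,1.6,-8,0,0,0.5],
  [0,5.1,2.0,-10,0,0,0.5],
])

```text
time_s: 11.2
position: [0.5381, 0.1804, 0.2367]
tcp_rot: [-0.594, 1.57, -2.433]
wrist_force: [1.4, 0.8, -4.8]
width: 0.0621
```

```bash
python3 - <<'E'
from h import *
go([.654,.054,.24],-6.2)
z=np.load("top0.npz"); P=z["P"]; 
# guides from first top frame: lane-frame coords
u=np.array([np.cos(np.radians(83.8)),np.sin(np.radians(83.8))]); n=np.array([u[1],-u[0]])
o=np.array([.6535,.054]); q=P.reshape(-1,3); a=(q[:,:2]-o)@u; w=(q[:,:2]-o)@n
# 2D fit of outer edge via threshold height on bands
for lo in np.arange(-.40,.10,.05):
    k=(a>lo)&(a<lo+.05)&(abs(w)<.09)&(q[:,2]>.05)&(q[:,2]<.135)
    if k.sum()>10: 
        kr=k&(abs(w)<.03); print(round(lo+.025,3),k.sum(),np.round([w[k].min(),w[k].max()],4),"roller z95",np.round(np.percentile(q[kr,2],95),4))
E
```

```text
t 11.2 TCP [0.5381 0.1804 0.2367] jaw ang -15.4 j [ 0.22  0.39  1.46 -0.    1.29  0.49] w 0.0621 F [ 1.4  0.8 -4.8]
->  [-0.11  4.84  3.04] [-9.2  0.   0. ] rows 4.1
-0.375 337 [-0.0565  0.0583] roller z95 0.0756
-0.325 385 [-0.0567  0.0598] roller z95 0.079
-0.275 352 [-0.0568  0.0586] roller z95 0.0848
-0.225 206 [-0.0565  0.0584] roller z95 0.0867
-0.175 249 [-0.0565  0.0586] roller z95 0.094
-0.125 369 [-0.0559  0.0594] roller z95 0.0962
-0.075 370 [-0.0563  0.0597] roller z95 0.1
-0.025 392 [-0.0572  0.0582] roller z95 0.1045
0.025 387 [-0.0567  0.0582] roller z95 0.1084
0.075 397 [-0.0562  0.059 ] roller z95 0.1108
```

carry_out([
  [-0.1,1,0.6,-1.8,0,0,0.5],
  [-0.1,2,1.2,-3.7,0,0,0.5],
  [-0.1,3,1.8,-5.6,0,0,0.5],
  [-0.1,4,2.5,-7.5,0,0,0.5],
  [-0.1,4.85,3.05,-9.2,0,0,0.5],
])

```text
time_s: 11.62
position: [0.6543, 0.0527, 0.2394]
tcp_rot: [-0.738, 1.57, -2.418]
wrist_force: [-0.0, 1.2, -4.1]
width: 0.0619
```

```bash
python3 - <<'E'
from h import *
a=go([.654,.0485,.225],-6.2,4.6,-6.2); go([.654,.0485,.173],-6.2,4.6,-6.2,start=a)
E
```

```text
t 11.62 TCP [0.6543 0.0527 0.2394] jaw ang -6.2 j [-0.01  0.52  1.23 -0.    1.4   0.1 ] w 0.0619 F [-0.   1.2 -4.1]
->  [0.48 0.01 0.14] [-0.   4.6  0. ] rows 0.6
->  [1.73 0.   0.14] [0. 0. 0.] rows 1.2
```

carry_out([
  [0.48,0,0.14,0,4.6,0,0.5],
  [0.48,0,0.14,0,4.6,0,0.5],
  [0.48,0,0.14,0,4.6,0,0.5],
  [0.48,0,0.14,0,4.6,0,0.5],
])

```text
time_s: 11.95
position: [0.6524, 0.0511, 0.2255]
tcp_rot: [-3.132, 1.492, 1.47]
wrist_force: [0.7, -0.3, -4.4]
width: 0.0621
```

```bash
python3 - <<'E'
from h import *
go([.654,.0485,.173],-6.2,4.6,-6.2)
rgb,d=grab_frame("side"); save("side","side5",cv2.resize(rgb[90:310,260:460],None,fx=2.7,fy=2.7))
for r in nets.landmark_of("tin","side")[:2]: print(np.round(r["position"],3),r["conf"])
E
```

```text
t 11.95 TCP [0.6524 0.0511 0.2255] jaw ang -6.3 j [-0.06  0.52  1.27  0.08  1.35  0.04] w 0.0621 F [ 0.7 -0.3 -4.4]
->  [1.74 0.06 0.22] [-0.1  0.1  0. ] rows 1.3
[0.652 0.057 0.153] 0.63
```

View pics/side5.png

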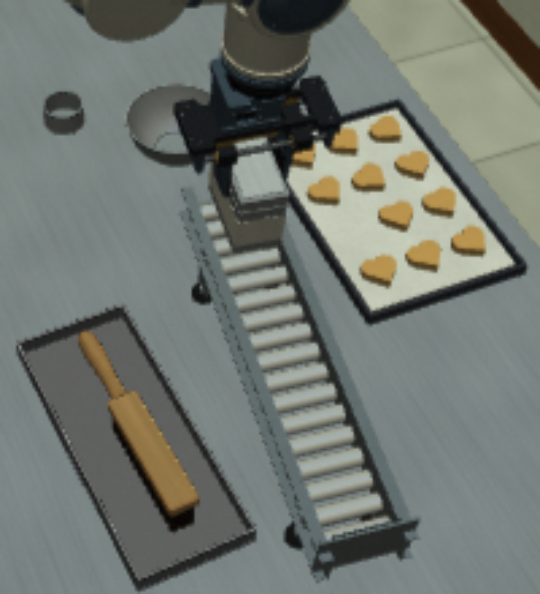

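The brush lies fully inside the tray, and the tin (255,215) is centred over the lane at the high end. Lowering gently.

carry_out([
  [0.6,0.04,0.1,0,0,0,0.5],
  [1.1,0.04,0.15,0,0,0,0.5],
  [1.45,0.04,0.15,0,0,0,0.5],
  [1.7,0.04,0.15,0,0,0,0.5],
  [1.7,0.04,0.15,0,0,0,0.5],
])

```text
time_s: 12.47
position: [0.6533, 0.0511, 0.1729]
tcp_rot: [-3.116, 1.491, 1.487]
wrist_force: [-0.5, -0.4, -4.5]
width: 0.062
```

```bash
python3 - <<'E'
from h import *
go([.654,.0485,.171],-6.2,4.6,-6.2)
E
```

```text
t 12.47 TCP [0.6533 0.0511 0.1729] jaw ang -6.3 j [-0.06  0.57  1.33  0.08  1.24  0.03] w 0.062 F [-0.5 -0.4 -4.5]
->  [0.05 0.03 0.09] [-0.1  0.   0.1] rows 0.1
```

Not in contact yet: the wrist force is still the tin's weight.

carry_out([
  [0.05,0.02,0,0,0,0,0.5],
  [0.1,0.02,0,0,0,0,0.5],
  [0.1,0.02,0,0,0,0,0.5],
])

```text
time_s: 12.72
position: [0.6551, 0.0505, 0.1716]
tcp_rot: [3.131, 1.49, 1.45]
wrist_force: [0.2, -0.8, -5.5]
width: 0.0621
```

carry_out([
  [0.05,0,0,0,0,0,0.5],
  [0.1,0,0,0,0,0,0.5],
  [0.1,0,0,0,0,0,0.5],
])

```text
time_s: 12.97
position: [0.6552, 0.0506, 0.1706]
tcp_rot: [3.111, 1.49, 1.43]
wrist_force: [-8.2, -1.1, 20.0]
width: 0.0617
```

Contact: +20 N on the wrist. Opening and holding still so the tin can roll out.

carry_out([
  [-0.05,0,0,0,0,0,0.5],
  [-0.05,0,0,0,0,0,1],
  [-0.05,0,0,0,0,0,1],
  [-0.05,0,0,0,0,0,1],
  [-0.05,0,0,0,0,0,1],
])

```text
time_s: 13.38
position: [0.6549, 0.0505, 0.1696]
tcp_rot: [3.137, 1.49, 1.456]
wrist_force: [-0.2, 0.6, -0.3]
width: 0.0858
```

carry_out([
  [0,0,0,0,0,0,1],
  [0,0,0,0,0,0,1],
  [0,0,0,0,0,0,1],
  [-0.5,0,0,0,0,0,1],
  [-1,0,0,0,0,0,1],
])

```text
time_s: 13.8
position: [0.6539, 0.0482, 0.199]
tcp_rot: [-3.116, 1.491, 1.486]
wrist_force: [0.3, -0.7, 0.1]
width: 0.0912
```

carry_out([
  [-1,0,0,0,0,0,1],
  [-2,0,0,0,0,0,1],
  [-3,0,0,0,0,0,1],
  [-4,0,0,0,0,0,1],
  [-4,0,0,0,0,0,1],
])

```text
time_s: 14.22
position: [0.6555, 0.0381, 0.3255]
tcp_rot: [3.031, 1.49, 1.351]
wrist_force: [1.5, -0.7, 0.3]
width: 0.0914
```

carry_out([
  [0,0,0,0,0,0,1],
  [0,0,0,0,0,0,1],
  [0,0,0,0,0,0,1],
  [0,0,0,0,0,0,1],
  [0,0,0,0,0,0,1],
])

```text
time_s: 14.63
position: [0.6531, 0.0387, 0.3181]
tcp_rot: [-3.121, 1.491, 1.481]
wrist_force: [-0.4, 0.9, 0.6]
width: 0.0913
```

```bash
python3 - <<'E'
from h import *
print(st()["time_s"])
rgb,d=grab_frame("side"); save("side","side6",cv2.resize(rgb[90:310,240:460],None,fx=2.7,fy=2.7))
for r in nets.landmark_of("tin","side")[:2]: print(np.round(r["position"],3),r["conf"])
E
```

```text
14.6333
[ 0.634 -0.139  0.086] 0.96
```

View pics/side6.png

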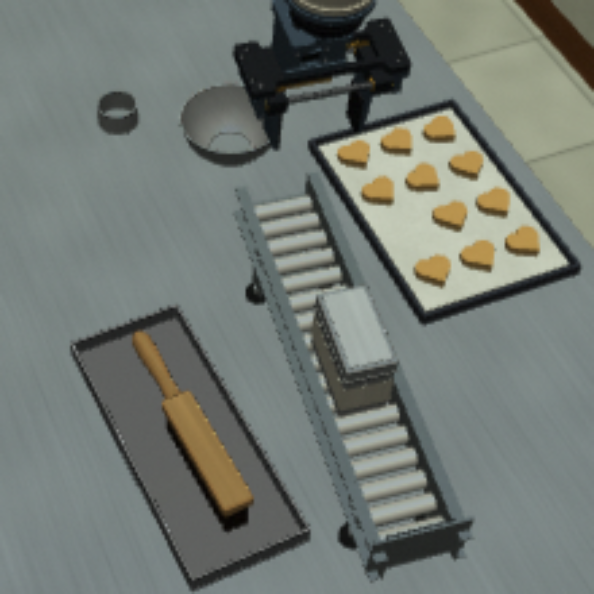

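The tin (355,350) is mid-track, rolling upright. Waiting with the arm still.

carry_out([
  [0,0,0,0,0,0,1],
  [0,0,0,0,0,0,1],
  [0,0,0,0,0,0,1],
  [0,0,0,0,0,0,1],
  [0,0,0,0,0,0,1],
])

```text
time_s: 15.15
position: [0.6534, 0.0386, 0.3191]
tcp_rot: [3.141, 1.49, 1.46]
wrist_force: [-0.5, 0.4, -0.1]
width: 0.0912
```

carry_out([
  [0,0,0,0,0,0,1],
  [0,0,0,0,0,0,1],
  [0,0,0,0,0,0,1],
  [0,0,0,0,0,0,1],
  [0,0,0,0,0,0,1],
])

```text
time_s: 15.57
position: [0.6534, 0.0386, 0.3191]
tcp_rot: [-3.141, 1.491, 1.461]
wrist_force: [0.8, -0.4, -0.7]
width: 0.091
```

carry_out([
  [0,0,0,0,0,0,1],
  [0,0,0,0,0,0,1],
  [0,0,0,0,0,0,1],
  [0,0,0,0,0,0,1],
  [0,0,0,0,0,0,1],
])

```text
time_s: 15.98
position: [0.6534, 0.0386, 0.3191]
tcp_rot: [3.141, 1.491, 1.46]
wrist_force: [0.0, 0.2, 0.8]
width: 0.0911
```

carry_out([
  [0,0,0,0,0,0,1],
  [0,0,0,0,0,0,1],
  [0,0,0,0,0,0,1],
  [0,0,0,0,0,0,1],
  [0,0,0,0,0,0,1],
])

```text
time_s: 16.4
position: [0.6534, 0.0386, 0.3191]
tcp_rot: [-3.141, 1.491, 1.461]
wrist_force: [-0.1, -0.7, -0.6]
width: 0.0908
```

carry_out([
  [0,0,0,0,0,0,1],
  [0,0,0,0,0,0,1],
  [0,0,0,0,0,0,1],
  [0,0,0,0,0,0,1],
  [0,0,0,0,0,0,1],
])

```text
time_s: 16.82
position: [0.6534, 0.0386, 0.3191]
tcp_rot: [-3.141, 1.491, 1.461]
wrist_force: [0.5, 0.1, -0.6]
width: 0.0911
```

```bash
python3 - <<'E'
from h import *
rgb,d=grab_frame("side"); save("side","side7",rgb)
for t in("tin","bowl","jar","cutter","brush_head","brush_end"):
    for r in nets.landmark_of(t,"side")[:1]: print(t,np.round(r["position"],3),r["conf"])
rgb,d=grab_frame("top")
for i in range(4):
    r=nets.landmark_of("tin","top")[0]["position"]; print(np.round(r,3), "uphill of stop",np.round(np.dot(np.array(r)[:2]-[.608,-.3625],[.108,.994]),4))
    grab_frame("top")
print(st()["time_s"])
E
```

```text
tin [ 0.613 -0.305  0.073] 0.84
bowl [ 0.679  0.354 -0.   ] 0.68
jar [ 0.36  -0.465 -0.005] 0.87
cutter [ 0.556  0.469 -0.001] 0.51
brush_head [ 0.448 -0.243  0.053] 0.9
brush_end [0.428 0.035 0.053] 0.82
[ 0.611 -0.31   0.066] uphill of stop 0.0526
[ 0.61  -0.307  0.067] uphill of stop 0.0552Traceback (most recent call last):
  File "<stdin>", line 7, in <module>
IndexError: list index out of range
```

View pics/side7.png

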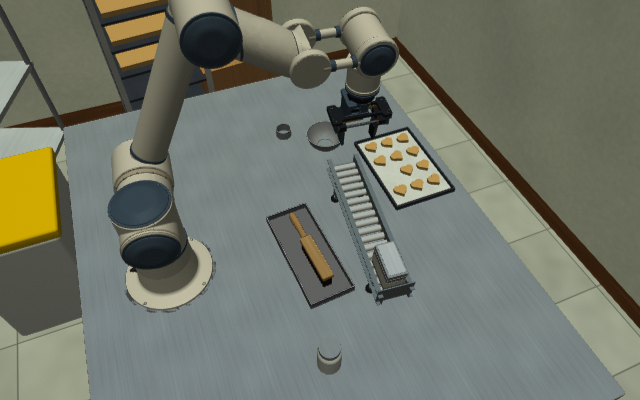

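The tin (390,262) stands upright against the stop. The brush (315,250) is in the tray, and the bowl, jar and cutter are where they were. Handing in.

```bash
python3 -c "
from h import *
print(sign_off(), st()['time_s'])"
```

```text
the job is handed in; nothing more can be done
the job is handed in; nothing more can be done
```

The job is done and handed in at about 17.5 s on the robot's clock, against the 54 s limit.

- **Brush:** I picked it up by its head block and set it on its bristles in the middle of the tray. The nets put its ends at y = -0.243 and 0.035 m, which is inside the tray.
- **Tin:** I gripped it by the lid, lowered it onto the rollers at the high end and let go. It rolled down upright to the stop. Two readings put it 53 and 55 mm uphill of the stop, where 55 mm is fully home.
- **Bowl, jar and cutter:** the last reading has each within about 5 mm of where it started, which is within the nets' error.
- **Robot:** it is touching nothing. The highest wrist force I read was about 22 N, when the tin met the rollers.

**Checks that failed:** my last script stopped when the third tin reading from the top camera found nothing. The two readings before it, the side camera and the last picture all agreed, so I did not repeat it. The brush also dropped about 5 mm into the tray when released, and stayed standing on its bristles.

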